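Roller into its bracket by way of the vee rest

TASK

Take the blue roller out of its grey nest and set it down in the yellow-footed vee rest, letting go so that it settles centred. Then take it again another way, leaving the axle ends free, and lower it gently, without dropping it, into the aluminium bracket so that both axle ends are fully home at the bottom of their slots, and let go. Leave the loose things round about where they are.

Things in the scene. Friction and masses are not known exactly. Their poses are not given: they have to be found in the camera images.
- roller: loose roller, about 0.2 kg: blue drum 36 mm in diameter and 40 mm long on a steel axle 10 mm in diameter and 68 mm long over its ends (14 mm stick out on each side). Origin at its centre; its y axis is the axle. It is alike both ways round and may have rolled about its axle. It starts lying in the nest.
- roller_end_a (a point): centre of the axle's end face at +34 mm on the roller's y
- roller_end_b (a point): centre of the axle's end face at -34 mm on the roller's y
- nest: fixed grey plastic holder, foot 76 (x) x 44 (y) x 6 mm, origin under its centre. The roller lies along its y, axle centre 34 mm above the origin. Walls 36 mm long in y stand 3 mm from the drum on both sides, up to 50 mm, so the drum cannot be gripped across; the axle ends stick out free at y = -34 and +34 mm and can be gripped end to end, 68 mm.
- vee_seat (a point): where the roller's centre lies when it has settled in the vee rest; z up, y along the vee, 44 mm above the worktop
- vee_rest: fixed steel sheet vee, 34 mm long (y) and 29 mm wide (x), narrower than the drum so that fingers can reach down beside the drum, on a yellow foot 40 (x) x 60 (y) x 8 mm; origin under its centre. The vee is 120 degrees open; a roller let go within 4 mm of the middle rolls to the centre.
- slot_seat (a point): where the roller's centre lies when both axle ends are home in the bracket; z up, y along the axle, 36 mm above the worktop. The flat slot floors lie 5 mm below this height; the slots begin 11 mm above it, with a 45 degree lead-in flaring up to 18 mm above it; the outer walls reach 19 mm above it.
- bracket: fixed aluminium bracket, foot 56 (x) x 100 (y) x 8 mm, origin under its centre. Two cheeks, 36 mm wide (x), at y = 25 to 41.5 mm on either side, 50 mm clear between. Each has a slot 13 mm wide (x), open at the top and inside, closed outside by a wall from y = 37.5 mm (3.5 mm past the axle end): no room for fingers at the axle ends.
- blue_plug: loose blue plug standing upright, 19 mm in diameter, 29 mm high, origin under its centre; leave alone
- brass_fitting: loose brass hexagon fitting, 21 x 24 x 16 mm, origin under its centre; leave alone
- reference_leak: loose turned steel cylinder with a brass top, 40 mm in diameter, 60 mm high, origin under its centre; leave alone
- solenoid: loose solenoid valve with a white coil and copper stubs, 102 x 41 x 62 mm, origin under its centre; leave alone
Mind the look-alikes: they are no part of the job. There is more than one size of the roller; the job needs the largest.

How it is judged:
On the way:
1. the roller lies settled and centred in the vee rest, let go (x of roller in the frame of vee_seat between -0.003 and 0.003 m and y of roller in the frame of vee_seat between -0.012 and 0.012 m and z of roller in the frame of vee_seat between -0.003 and 0.003 m and angle between the y axis of roller and the y axis of vee_seat, either way round below 0.1 rad and contact force between the fingers and roller below 0.05 N and linear speed of roller below 0.02 m/s), for 0.2 s.
At the end, for the whole second after the job is handed in: Both axle ends lie on the floors of the bracket's two slots (each end's centre within 2.5 mm of the seated height and 4 mm sideways of the seat line, the roller's centre within 6 mm of the seat along the axle), at rest and let go (x of roller_end_a in the frame of slot_seat between -0.004 and 0.004 m and z of roller_end_a in the frame of slot_seat between -0.0025 and 0.0025 m and x of roller_end_b in the frame of slot_seat between -0.004 and 0.004 m and z of roller_end_b in the frame of slot_seat between -0.0025 and 0.0025 m and y of roller in the frame of slot_seat between -0.006 and 0.006 m and linear speed of roller below 0.02 m/s and contact force between the fingers and roller below 0.05 N); the robot touches nothing.
It fails at once if the roller was dropped into the bracket (faster than 0.4 m/s there) (horizontal distance between roller and slot_seat below 0.03 m and z of roller in the frame of slot_seat below 0.02 m and linear speed of roller above 0.4 m/s).
It fails at once if the blue plug was moved more than 30 mm (distance of blue_plug from where it was at the start of the episode above 0.03 m).
It fails at once if the brass fitting was moved more than 30 mm (distance of brass_fitting from where it was at the start of the episode above 0.03 m).
It fails at once if the reference leak was moved more than 30 mm (distance of reference_leak from where it was at the start of the episode above 0.03 m).
It fails at once if the solenoid was moved more than 30 mm (distance of solenoid from where it was at the start of the episode above 0.03 m).
It also fails if it takes over 64 s, if anything falls off the work surface, if the arm or the gripper's body presses on something with over 40 N, if the wrist force passes 120 N, or if a joint passes its speed limit or range.

ROBOT

A 7-joint arm with a two-finger parallel gripper is mounted at the origin on a cart in front of the work surface, level with it; the furniture and walls round the work are solid. World frame = base frame: x ahead of the robot, y to its left, z up, the work surface at z = 0. Lengths are in m, angles in rad, forces in N, time in s.
With the tool pointing down it reaches from about 0.425 to 0.825 m from the base axis. Payload 3.6 kg.
Tool frame: the origin (TCP) lies between the finger pads; the fingertips stand 17 mm ahead of it and the grasp point (between the pads) lies 2 mm behind it (robot.tip_reach is the distance from the TCP to the fingertips, in m); z points along the fingers, y is the line along which they close (so a half turn about z gives the same grasp; the last joint's range is limited). The gripper opens to 93 mm and grips with 3 to 60 N. Pads are 15 mm wide; open, the fingers measure 128 mm over their backs; the gripper's body (75 mm by 188 mm) begins 65 mm behind the grasp point.
Start: joints at [-1.345, 0.615, -0.013, 1.423, 0.008, 1.103, -0.04], TCP at [0.163, 0.629, 0.236] pointing down, gripper open.
Joint ranges: [-3.12, 3.12], [-0.3, 2.06], [-1.34, 1.32], [0.26, 2.42], [-1.36, 4.5], [0.01, 1.98], [-2.84, 2.84]. Speed limits (rad/s): [2.79, 2.79, 3.14, 3.14, 3.14, 3.14, 3.14].

INTERFACE

Orientations are given as a rotation vector (axis times angle).
In Python, from cell import robot gives the robot as it stands. Calls block until the motion is done:
- robot.reach(position, orientation): joint-space move of the TCP to a pose.
- robot.servo_line(position, ori=None, v=0.15): straight line of the TCP; ori=None keeps the orientation; v is the mean speed in m/s.
- robot.move_joints(angles): joint-space move.
- robot.command_gripper(opening, force=None): opening from 0.0 (shut) to 1.0 (fully open); force is the grip in N (None keeps the last); returns when the fingers have stopped.
- robot.dwell(seconds).
- robot.inverse_kinematics(position, orientation): joint angles nearest the present ones, or None.
- robot.grab_frame(name): name is "side" or "top"; returns a dict with "pixels" (420x560x3 uint8, blue, green, red), "fx", "fy", "cx", "cy" (pixels), "k1" (the pictures are not rectified: a ray, as slopes to the right and down, at radius r is drawn at 1 + k1 r^2 times it, then the intrinsics apply), "extrinsics" (4x4, takes a point from camera to world coordinates). Camera axes: x right, y up, looking along -z (the intrinsics and any distortion apply to the point x, -y, -z); pixel columns grow to the right and rows downward; lengths in m; the calibration is good to about 2 mm. A picture is of the moment at which its call begins. There is no depth.
A pose or a line that the arm cannot do raises robot.PlanningError and nothing moves.
- robot.job_done(): hands the job in; it is judged then, once.
Readings, each from a call of its own:
- robot.get_t(): time.
- robot.get_joint_pos(): joint angles.
- robot.get_dq(): joint speeds.
- robot.get_joint_efforts(): joint torques, N m.
- robot.get_position(): TCP position.
- robot.get_eef_rot(): TCP orientation.
- robot.get_contact_force(): force on the tool from outside, world axes, zero at the start.
- robot.get_ft_torque(): the same for the moment, N m.
- robot.get_grip_width(): opening from 0.0 (shut) to 1.0 (fully open).
- robot.get_gripper_force(): force on a finger pad.
Only numpy, scipy, OpenCV 4.12 (cv2) and the standard library are available. Lean on these libraries where they do the work, as an engineer would, in place of code of your own. Each camera call takes 0.05 s, during which the arm holds its last target. There are 200 camera calls.

## Working session

There is one attempt and no reset: what is moved stays moved. The work goes in short steps, each a Python script; the robot and the scene stay as the last script left them, time stands still between calls to the robot, and variables do not carry over. Pictures are saved under pics/ and viewed, at most 10 in all, crops included, and the job is handed in when it is done.

```bash
mkdir -p pics; ls; python3 - <<'E'
from cell import robot
import cv2,numpy as np
np.set_printoptions(precision=4,suppress=True)
for n in("side","top"):
    f=robot.grab_frame(n); cv2.imwrite(f"pics/{n}0.png",f["pixels"])
    print(n,{k:f[k] for k in("fx","fy","cx","cy","k1")});print(f["extrinsics"])
print(robot.get_t(),robot.get_position(),robot.get_eef_rot(),robot.tip_reach)
E
```

```text
pics
side {'fx': 399.3607880050817, 'fy': 399.3607880050817, 'cx': 276.5104290139238, 'cy': 208.5605793140471, 'k1': -0.07979682130022338}
[[ 0.7802  0.3915 -0.488   0.1019]
 [-0.6255  0.5031 -0.5964 -0.573 ]
 [ 0.012   0.7705  0.6373  0.7544]
 [ 0.      0.      0.      1.    ]]
top {'fx': 397.3820662626765, 'fy': 397.3820662626765, 'cx': 277.0225568699476, 'cy': 211.2680167283886, 'k1': -0.006545424966445247}
[[ 0.1197  0.9716 -0.204   0.431 ]
 [-0.9928  0.1163 -0.0285  0.0339]
 [-0.004   0.206   0.9786  0.9814]
 [ 0.      0.      0.      1.    ]]
0.1 [0.1624 0.6287 0.2346] [-0.3959 -3.1163  0.0036] 0.017
```

View pics/top0.png

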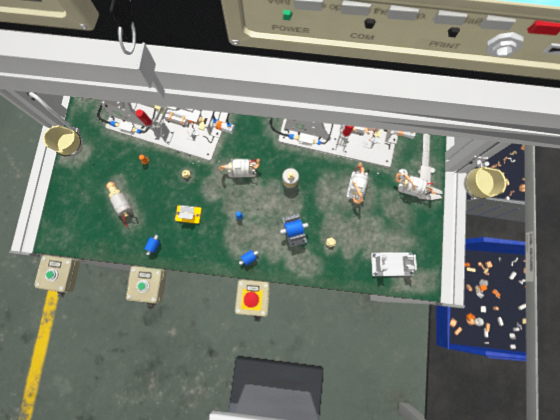

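View pics/side0.png

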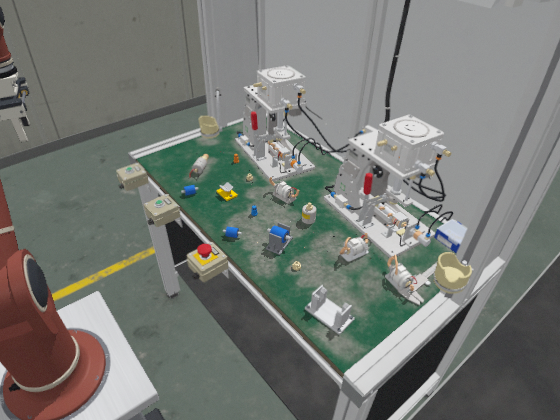

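Top view candidates for the roller: blue in grey nest (294,231), small blue rollers (249,258) and (152,245), and the blue plug (239,215). In the side view they are at (279,232), (232,233), (189,189) and (253,211). By the description I choose the one in the grey nest. The vee rest is at top (188,214), and the bracket is at top (393,264) and side (329,308). Next is a close crop to check.

```bash
cat > h.py <<'E'
import cv2,numpy as np
np.set_printoptions(precision=4,suppress=True)
def ray(f,uv):
    d=np.array([(uv[0]-f["cx"])/f["fx"],(uv[1]-f["cy"])/f["fy"]]); s=d.copy()
    for _ in range(20): s=d/(1+f["k1"]*(s@s))
    E=f["extrinsics"]; r=E[:3,:3]@np.array([s[0],-s[1],-1]); return E[:3,3],r/np.linalg.norm(r)
def plane(f,uv,z):
    o,r=ray(f,uv); return o+r*(z-o[2])/r[2]
def tri(fa,ua,fb,ub):
    o,r=ray(fa,ua);p,s=ray(fb,ub)
    t=np.linalg.lstsq(np.c_[r,-s],p-o,rcond=None)[0]
    a,b=o+t[0]*r,p+t[1]*s; return (a+b)/2,np.linalg.norm(a-b)
def proj(f,P):
    E=f["extrinsics"];c=E[:3,:3].T@(np.array(P)-E[:3,3]); s=np.array([c[0],-c[1]])/-c[2]
    s=s*(1+f["k1"]*(s@s)); return s*f["fx"]+[f["cx"],f["cy"]]
def crop(img,c,w,h,k):
    x,y=c[0]-w//2,c[1]-h//2; return cv2.resize(img[y:y+h,x:x+w],None,fx=k,fy=k,interpolation=cv2.INTER_CUBIC)
E
python3 - <<'E'
from h import *
t=cv2.imread("pics/top0.png");s=cv2.imread("pics/side0.png")
r=lambda im,cs:np.hstack([crop(im,c,52,56,5) for c in cs])
cv2.imwrite("pics/c1.png",np.vstack([r(t,[(294,231),(188,214),(394,264)]),r(s,[(279,236),(227,192),(329,308)])]))
E
```

```text
(no output)
```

View pics/c1.png

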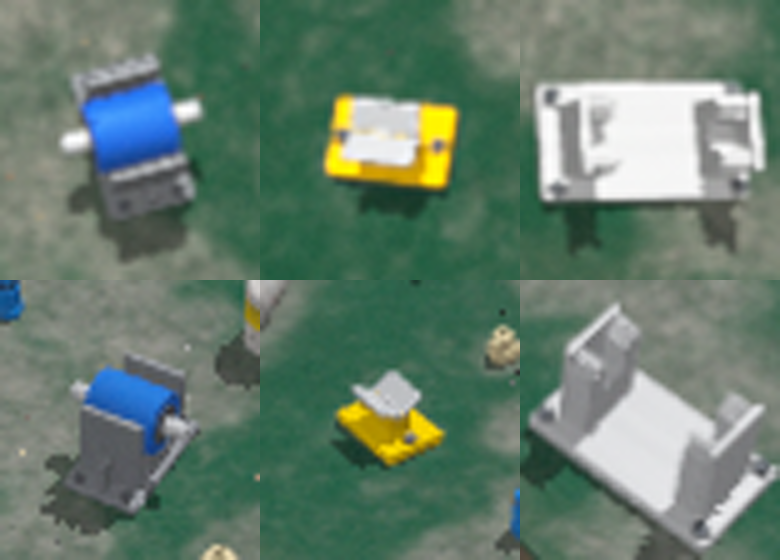

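The crop confirms the roller in the grey nest: a large blue drum with steel axle ends, at top ≈(280,231) and (308,224). The vee rest with its yellow foot and the bracket with its two slotted cheeks are both clear. Next I measure with masks in both views.

```bash
cat > m.py <<'E'
from h import *
from cell import robot
F={n:robot.grab_frame(n) for n in("top","side")}
def quad(f,c,hw,lo,hi,k=8):
    im=crop(f["pixels"],c,hw,hw,k);m=cv2.inRange(cv2.cvtColor(im,cv2.COLOR_BGR2HSV),lo,hi)
    m=cv2.morphologyEx(m,cv2.MORPH_OPEN,np.ones((5,5)))
    C=cv2.findContours(m,cv2.RETR_EXTERNAL,cv2.CHAIN_APPROX_NONE)[0];b=max(C,key=cv2.contourArea)
    g=lambda p:(np.array(p,float).reshape(-1,2)+.5)/k-.5+np.array(c)-hw//2
    h=cv2.convexHull(b);M=cv2.moments(b)
    e=h
    for eps in np.arange(2,40,1.):
        e=cv2.approxPolyDP(h,eps,True)
        if len(e)<=4:break
    return g(e),g([M["m10"]/M["m00"],M["m01"]/M["m00"]])[0],cv2.contourArea(b)/k/k
if __name__=="__main__":
    for lab,cs,hw,lo,hi,z in [("yellow",[(188,214),(227,196)],44,(18,120,90),(35,255,255),.008),
      ("blue",[(294,231),(279,236)],44,(100,120,60),(125,255,255),.034),
      ("brk",[(394,264),(329,308)],64,(0,0,95),(180,45,255),.008)]:
        for (n,f),c in zip(F.items(),cs):
            q,m,a=quad(f,c,hw,lo,hi)
            print(lab,n,"A",a,"cen",m,plane(f,m,z)[:2]);print(np.c_[q,[plane(f,p,z)[:2] for p in q]])
    r=lambda n,cs,w,h:np.hstack([crop(F[n]["pixels"],c,w,h,10) for c in cs])
    cv2.imwrite("pics/c2.png",np.vstack([r("top",[(294,229)],40,28),r("side",[(279,232)],40,28)]))
    cv2.imwrite("pics/c3.png",np.vstack([crop(F["top"]["pixels"],(394,264),52,30,11),crop(F["side"]["pixels"],(329,296),52,24,11)]))
E
python3 m.py
```

```text
yellow top A 198.40625 cen [191.1609 216.4685] [0.5952 0.2737]
[[201.0625 207.5625   0.6207   0.2527]
 [198.0625 223.3125   0.5801   0.2538]
 [174.5625 219.6875   0.5822   0.3136]
 [176.0625 212.6875   0.6002   0.3129]]
yellow side A 149.9765625 cen [226.6325 194.0183] [0.5964 0.2738]
[[215.9375 190.0625   0.5813   0.3112]
 [231.6875 189.3125   0.622    0.2844]
 [237.3125 194.6875   0.6204   0.251 ]
 [226.0625 200.5625   0.5774   0.2478]]
blue top A 253.140625 cen [293.9951 227.7454] [0.593  0.0159]
[[300.5625 219.1875   0.6158   0.0024]
 [303.8125 232.0625   0.5853  -0.0087]
 [287.3125 236.6875   0.5694   0.0295]
 [284.3125 223.3125   0.601    0.0404]]
blue side A 151.828125 cen [279.1233 231.8341] [0.5985 0.0215]
[[272.1875 226.0625   0.5981   0.0506]
 [287.9375 230.1875   0.621    0.012 ]
 [284.6875 241.5625   0.5867  -0.0159]
 [269.5625 232.1875   0.5777   0.036 ]]
brk top A 2561.953125 cen [393.4607 258.9582] [ 0.5496 -0.2341]
[[361.5625 231.5625   0.6078  -0.1517]
 [413.8125 236.9375   0.6098  -0.2807]
 [425.4375 290.9375   0.4822  -0.315 ]
 [395.9375 291.6875   0.472   -0.2447]
 [372.0625 275.6875   0.5031  -0.1851]]
brk side A 2439.0078125 cen [332.0955 301.9496] [ 0.5634 -0.2163]
[[300.9375 275.5625   0.5597  -0.1119]
 [349.9375 278.1875   0.6481  -0.1925]
 [360.4375 297.1875   0.625   -0.248 ]
 [351.4375 339.4375   0.5262  -0.3125]
 [331.0625 339.4375   0.4924  -0.2852]
 [304.4375 308.9375   0.5005  -0.1912]
 [296.5625 284.3125   0.5333  -0.126 ]]
```

View pics/c2.png

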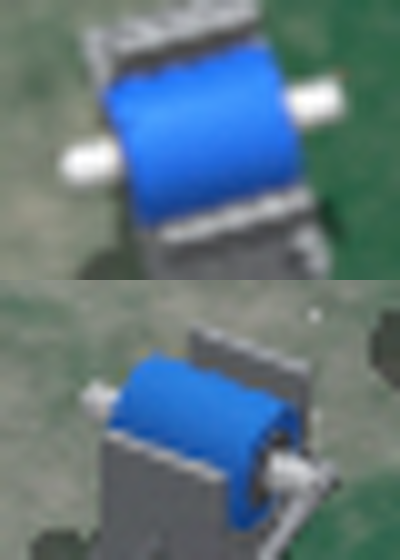

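View pics/c3.png

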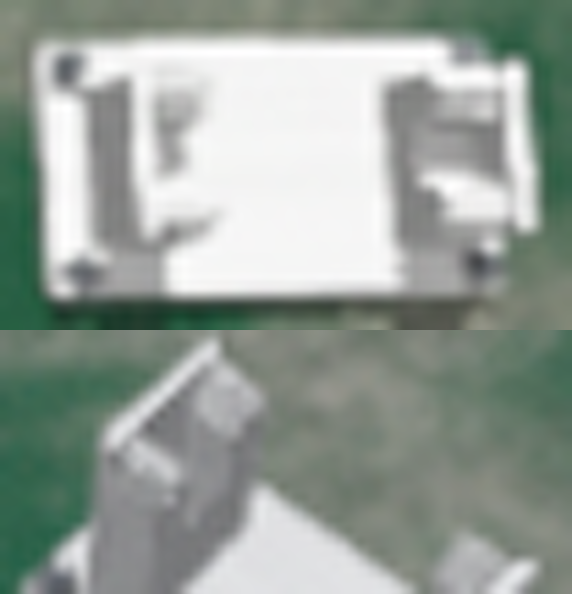

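The crops show the axle ends: top (279.5,231) and (308,224), side (267,229) and (291,237). They also show the bracket foot corners and the left outer-wall top edge. I triangulate these now.

```bash
cat > m2.py <<'E'
from m import *
T,S=F["top"],F["side"]
g=lambda p,k,o:(np.array(p)+.5)/k-.5+np.array(o)
c2t=lambda x,y:g((x,y),10,(274,215)); c2s=lambda x,y:g((x,y-280),10,(259,218))
c3t=lambda x,y:g((x,y),11,(368,249)); c3s=lambda x,y:g((x,y-330),11,(303,284)); c1s=lambda x,y:g((x-520,y-280),5,(303,280))
a,ga=tri(T,c2t(60,163),S,c2s(84,398)); b,gb=tri(T,c2t(344,97),S,c2s(322,472))
print("ends",a,ga,b,gb,"len",np.linalg.norm(a-b),"mid",(a+b)/2,"yaw",np.arctan2(*(a-b)[:2]))
print("top only z34",[plane(T,c2t(*p),.034)[:2] for p in((60,163),(344,97))],"side",[plane(S,c2s(*p),.034)[:2] for p in((84,398),(322,472))])
for n,p,q in(("A",(148,238),(108,445)),("B",(130,78),(215,345))): print("wall",n,tri(T,c3t(*p),S,c3s(*q)))
q=np.array([plane(T,c3t(*p),.008)[:2] for p in((38,40),(487,38),(500,297),(47,299))]);print("foot top",q,q.mean(0))
q=np.array([plane(S,c1s(*p),.008)[:2] for p in((530,420),(697,545),(775,475))]);print("foot side",q,(q[0]+q[2])/2)
for f,c in((T,(188,214)),(S,(227,196))):
    h=quad
    im=crop(f["pixels"],c,44,44,8);m=cv2.inRange(cv2.cvtColor(im,cv2.COLOR_BGR2HSV),(18,120,90),(35,255,255))
    C=max(cv2.findContours(m,0,1)[0],key=cv2.contourArea).reshape(-1,2)
    P=np.array([plane(f,(p+.5)/8-.5+np.array(c)-22,.008)[:2] for p in C],np.float32)*1000
    print("foot yellow rect mm",cv2.minAreaRect(P),P.min(0),P.max(0))
E
python3 m2.py
```

```text
ends [0.5809 0.0501 0.0323] 0.0015961872115607156 [ 0.605  -0.0167  0.0407] 0.0016842466882186382 len 0.07153771529733921 mid [0.593  0.0167 0.0365] yaw -0.3466999812913985
top only z34 [array([0.5813, 0.0497]), array([ 0.6055, -0.0166])] side [array([0.579, 0.049]), array([ 0.6106, -0.0118])]
wall A (array([ 0.5156, -0.1951,  0.0534]), np.float64(0.0018449032614278166))
wall B (array([ 0.5493, -0.1895,  0.0535]), np.float64(0.003395641630925441))
foot top [[ 0.5596 -0.1785]
 [ 0.572  -0.2777]
 [ 0.5152 -0.2835]
 [ 0.503  -0.1846]] [ 0.5374 -0.2311]
foot side [[ 0.5032 -0.1886]
 [ 0.5159 -0.2826]
 [ 0.5686 -0.2789]] [ 0.5359 -0.2338]
foot yellow rect mm ((600.9810180664062, 283.0665588378906), (43.941280364990234, 64.06617736816406), 0.21631182730197906) [578.933  251.0323] [623.0384 315.0609]
foot yellow rect mm ((599.7626953125, 279.8230285644531), (46.15776824951172, 69.48554229736328), 0.14456123113632202) [576.6344 245.085 ] [622.9034 314.535 ]
```

```bash
cat > g.py <<'E'
from h import *
from cell import robot
from scipy.spatial.transform import Rotation as R
def oris(yaw): # tool down, closing line along (-sin,cos)(yaw); both half turns
    return [(R.from_euler("z",yaw+k*np.pi)*R.from_euler("x",np.pi)).as_rotvec() for k in(0,1)]
def pick(p,yaw):
    q0=np.array(robot.get_joint_pos());best=None
    for o in oris(yaw):
        q=robot.inverse_kinematics(p,o)
        if q is not None and abs(q[6])<2.7:
            c=np.abs(np.array(q)-q0).max()
            if best is None or c<best[0]: best=(c,o,q)
    return best
def st(l=""): print(l,"t%.2f"%robot.get_t(),"p",np.array(robot.get_position()),"F",np.array(robot.get_contact_force()),"w%.4f"%robot.get_grip_width(),"g%.2f"%robot.get_gripper_force())
NEST=np.array([.593,.0168]);NY=.35
VEE=np.array([.601,.283]);VY=0.
BRK=np.array([.537,-.2325]);BY=.124
E
python3 - <<'E'
from g import *
f=robot.grab_frame("top");print("valley",[plane(f,p,.023) for p in((180.5,211.5),(192.8,212.6))])
for n,p,y in(("nest",NEST,NY),("vee1",VEE,VY),("vee2",VEE,VY+np.pi/2),("brk",BRK,BY+np.pi/2)):
    b=pick([*p,.15],y);print(n,b[1:] if b else b)
robot.reach([*NEST,.15],pick([*NEST,.15],NY)[1]);st("hover")
robot.servo_line([*NEST,.034],v=.1);st("low")
robot.command_gripper(.3,force=25);st("grip")
f=robot.grab_frame("side");cv2.imwrite("pics/g.png",crop(f["pixels"],(279,225),110,90,6))
E
```

```text
valley [array([0.6019, 0.2982, 0.023 ]), array([0.6028, 0.2676, 0.023 ])]
nest (array([3.0936, 0.547 , 0.    ]), array([-0.4614,  0.7058,  0.6712,  1.7098, -0.5333,  0.9166, -0.7937]))
vee1 (array([0.    , 3.1416, 0.    ]), array([-0.4486,  0.7192, -0.0436,  1.4771,  0.0354,  0.9461,  1.0686]))
vee2 (array([2.2214, 2.2214, 0.    ]), array([-0.6435,  0.7365,  0.3091,  1.4845, -0.2521,  0.9599, -0.2645]))
brk (array([2.0795, 2.3548, 0.    ]), array([-0.0279,  0.694 ,  0.6685,  1.7332, -0.5295,  0.9025,  0.9896]))
hover t3.01 p [0.5931 0.0184 0.1499] F [-0.4326  0.6356  0.3932] w1.0002 g0.00
low t4.32 p [0.5936 0.0167 0.0347] F [-0.308  -0.4932 -0.0327] w1.0012 g0.00
grip t4.86 p [0.5931 0.0167 0.0342] F [ 0.7211 -1.2656  1.4243] w0.7234 g25.00
```

View pics/g.png

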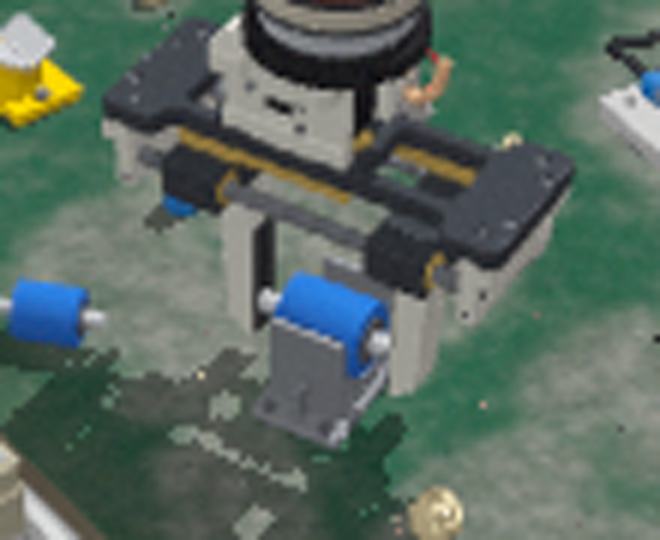

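The grip width of 67.3 mm matches the axle length. Now I lift, move above the vee and measure the roller there.

```bash
cat >> g.py <<'E'
def blue(f,P,z=None,w=30):
    c=np.round(proj(f,P)).astype(int);im=crop(f["pixels"],c,2*w,2*w,8)
    m=cv2.inRange(cv2.cvtColor(im,cv2.COLOR_BGR2HSV),(100,120,50),(125,255,255))
    C=max(cv2.findContours(m,0,1)[0],key=cv2.contourArea);M=cv2.moments(C)
    return (np.array([M["m10"],M["m01"]])/M["m00"]+.5)/8-.5+c-w, cv2.contourArea(C)/64
E
sed -i 's/VEE=np.array.*/VEE=np.array([.602,.283]);VY=0.0/' g.py
python3 - <<'E'
from g import *
robot.servo_line([*NEST,.13],v=.12);st("lift")
o=pick([*VEE,.13],VY)[1]
robot.reach([*VEE,.13],o);st("over")
robot.servo_line([*VEE,.060],v=.12);st("low")
fs=[robot.grab_frame(n) for n in("top","side")]
P=[*VEE,.062]
for f in fs: u,a=blue(f,P);print(u,a,plane(f,u,.062),proj(f,P))
print(tri(fs[0],blue(fs[0],P)[0],fs[1],blue(fs[1],P)[0]))
t=[crop(f["pixels"],np.round(proj(f,P)).astype(int),56,56,7) for f in fs]
cv2.imwrite("pics/v.png",np.hstack(t))
E
```

```text
lift t5.86 p [0.5923 0.0171 0.1291] F [-0.2796 -0.2631 -0.6859] w0.7248 g25.00
over t6.90 p [0.6024 0.2803 0.1299] F [ 0.1784 -0.1905 -2.1146] w0.7260 g25.00
low t7.63 p [0.6028 0.2826 0.0607] F [ 0.3677 -0.3494 -2.2977] w0.7209 g25.00
[185.1416 204.6194] 50.796875 [0.6127 0.2793 0.062 ] [182.8663 208.8245]
[223.1704 176.7328] 132.375 [0.5993 0.2907 0.062 ] [225.3175 177.5754]
(array([0.6043, 0.2822, 0.066 ]), np.float64(0.017151315195233188))
```

View pics/v.png

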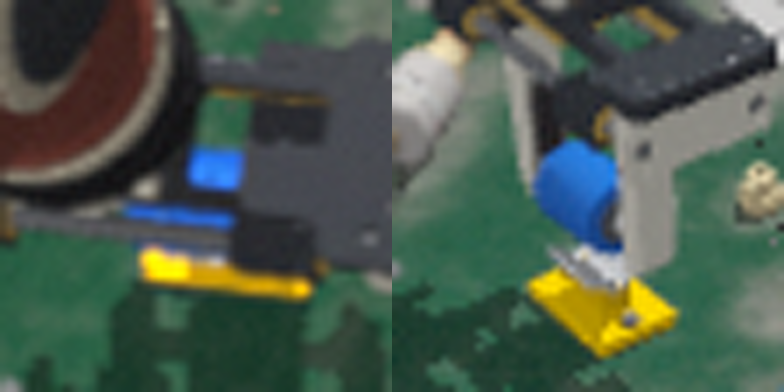

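Side view: the drum hangs over the vee (drum ≈(223,177), vee sheet ≈(228,187)), with its near end partly hidden by a finger. Next: lower to contact, then release.

```bash
python3 - <<'E'
from g import *
robot.servo_line([*VEE,.049],v=.08)
f0=np.array(robot.get_contact_force());z=.049
while z>.039:
    z-=.001;robot.servo_line([*VEE,z],v=.03)
    d=np.array(robot.get_contact_force())-f0
    print("%.3f"%z,d)
    if d[2]>4 or np.linalg.norm(d)>7: break
st()
robot.command_gripper(1.0);robot.dwell(.5);st("open")
robot.servo_line([*VEE,.15],v=.15)
b=pick([VEE[0]-.0,VEE[1]-.22,.22],VY);robot.reach([VEE[0],VEE[1]-.22,.22],b[1]);st("away")
fs=[robot.grab_frame(n) for n in("top","side")];P=[*VEE,.044]
for f in fs: u,a=blue(f,P,w=22);print(u,a,plane(f,u,.05),proj(f,P))
cv2.imwrite("pics/v2.png",np.hstack([crop(f["pixels"],np.round(proj(f,P)).astype(int),40,40,10) for f in fs]))
E
```

```text
0.048 [-0.0452 -0.2489  0.8515]
0.047 [ 0.1343  0.3701 -0.1407]
0.046 [ 0.5619 -0.2726 -0.7081]
0.045 [ 0.6513 -0.1036  0.8622]
0.044 [0.8465 0.1857 3.187 ]
0.043 [-0.3197  0.7868  7.6654]
 t9.53 p [0.6028 0.283  0.0444] F [-0.6419  0.4805  5.5987] w0.7219 g25.00
open t10.67 p [0.602 0.283 0.043] F [-0.2309 -1.0061 -0.0648] w1.0003 g0.00
away t12.45 p [0.6019 0.0658 0.2188] F [0.6485 1.0761 0.4545] w1.0007 g0.00
[177.7197 206.7185] 56.859375 [0.6079 0.2994 0.05  ] [184.6237 210.4045]
[224.6531 181.3747] 151.296875 [0.5982 0.2824 0.05  ] [225.7242 182.4447]
```

View pics/v2.png

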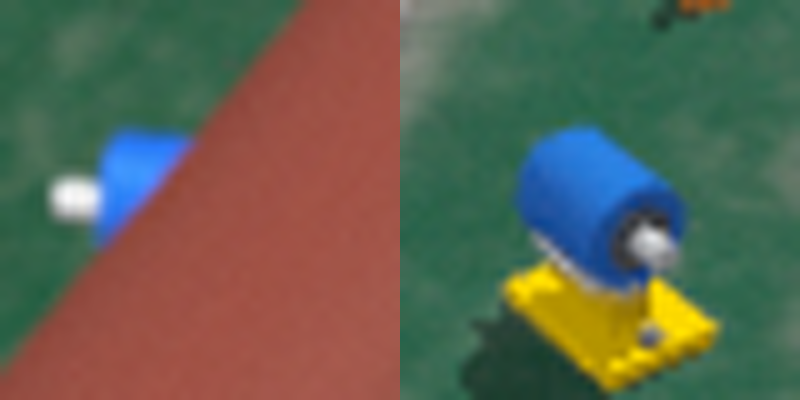

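Side view: the roller lies settled in the vee, drum ≈(225,181) and axle end ≈(232,187). The arm hides half of it in the top view. I move aside to measure camera bias from the roller, whose y is known from the end-to-end grip.

```bash
python3 - <<'E'
from g import *
p=[.5,-.2,.22];robot.reach(p,pick(p,BY+np.pi/2)[1]);st("aside")
fs=[robot.grab_frame(n) for n in("top","side")]
c=[.602,.283,.044]
# reference: rendered centroid of the visible drum's convex outline for a roller at c, from its own silhouette points
a=np.linspace(0,2*np.pi,60);D=np.array([[c[0]+.018*np.cos(t),c[1]+s*.02,c[2]+.018*np.sin(t)] for t in a for s in(-1,1)])
for f in fs:
    u,A=blue(f,c,w=22)
    h=cv2.convexHull(np.array([proj(f,q) for q in D],np.float32));M=cv2.moments(h);e=np.array([M["m10"],M["m01"]])/M["m00"]
    print("seen",u,A,"expected",e,cv2.contourArea(h),"bias xy",plane(f,u,.044)[:2]-plane(f,e,.044)[:2])
    im=crop(f["pixels"],np.round(u).astype(int),44,44,8)
E
```

```text
aside t13.64 p [ 0.5012 -0.1983  0.2195] F [ 0.9096  0.4817 -0.3636] w0.9983 g0.00
seen [183.5175 209.9577] 253.1328125 expected [184.4749 210.3917] 290.45672832406126 bias xy [0.0008 0.0025]
seen [224.6364 181.3741] 151.125 expected [225.7434 182.464 ] 190.9410724475747 bias xy [0.0004 0.0068]
```

```bash
python3 - <<'E'
from g import *
f=robot.grab_frame("top");print("axle end y",plane(f,(169.4,209.2),.044),"expect .317 ; with +.5px",plane(f,(169.9,209.7),.044))
c=[.602,.283]
robot.reach([*c,.15],pick([*c,.15],VY+np.pi/2)[1])
robot.servo_line([*c,.042],v=.12);st("low")
robot.command_gripper(.2,force=25);st("grip")
robot.servo_line([*c,.14],v=.12);st("lift")
p=[*BRK,.14];robot.reach(p,pick(p,BY+np.pi/2)[1]);st("over")
robot.servo_line([*BRK,.075],v=.1);st("low")
fs=[robot.grab_frame(n) for n in("top","side")];P=[*BRK,.06]
cv2.imwrite("pics/b.png",np.hstack([crop(f["pixels"],np.round(proj(f,P)).astype(int),66,70,6) for f in fs]))
print([np.round(proj(f,P)) for f in fs])
E
```

```text
axle end y [0.6006 0.3201 0.044 ] expect .317 ; with +.5px [0.5995 0.3187 0.044 ]
low t16.65 p [0.6028 0.2831 0.0429] F [-0.2385  0.1365  0.7963] w1.0010 g0.00
grip t17.59 p [0.602  0.283  0.0419] F [ 0.7534  0.2117 -0.574 ] w0.3803 g24.80
lift t18.56 p [0.6012 0.2828 0.139 ] F [-0.1262  0.316  -1.9294] w0.3814 g24.81
over t20.44 p [ 0.538  -0.2308  0.1399] F [-0.2411  0.0099 -1.8526] w0.3790 g24.81
low t21.24 p [ 0.5375 -0.2327  0.0754] F [ 0.2848  1.4319 -1.5099] w0.3807 g24.81
[array([399., 262.]), array([331., 298.])]
```

View pics/b.png

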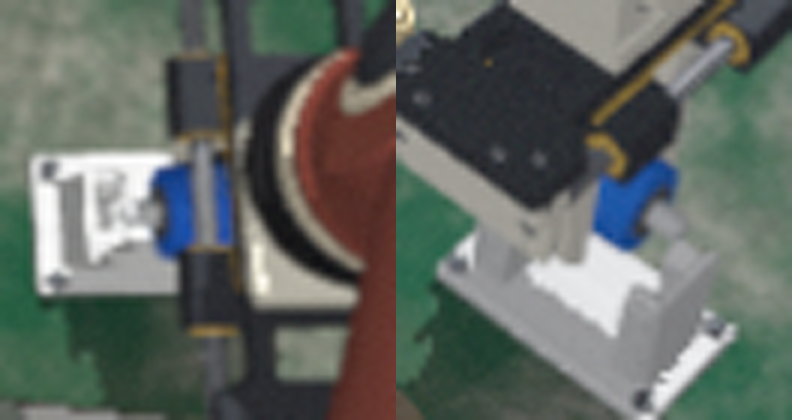

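Both crops show the roller held across the drum above the bracket. In the side crop the axle end ≈(681,230) lies near the slot of the right cheek. From the roller measurement the top camera reads y about 2.5 mm high, so I shift to y = -0.2335 and lower with force checks.

```bash
cat > low.py <<'E'
from g import *
import sys
x,y,z,zend=map(float,sys.argv[1:5])
robot.servo_line([x,y,z],v=.05);robot.dwell(.2)
f0=np.array(robot.get_contact_force())
c,s=np.cos(BY),np.sin(BY)
while z>zend:
    z-=.0015;robot.servo_line([x,y,z],v=.03)
    d=np.mean([np.array(robot.get_contact_force()) for _ in range(3)],0)-f0;p=np.array(robot.get_position())
    print("%.4f"%z,"F(bracket x,y,z)",np.array([c*d[0]+s*d[1],-s*d[0]+c*d[1],d[2]]),p)
    if d[2]>6 or np.linalg.norm(d[:2])>8: print("contact");break
st()
E
python3 low.py .537 -.2335 .058 .033
```

```text
0.0565 F(bracket x,y,z) [ 0.7828 -0.5327  1.3144] [ 0.537  -0.2334  0.0565]
0.0550 F(bracket x,y,z) [-0.1978 -0.0377 -0.2531] [ 0.5369 -0.2335  0.0549]
0.0535 F(bracket x,y,z) [ 0.8738 -0.4226 -0.8752] [ 0.5369 -0.2334  0.0534]
0.0520 F(bracket x,y,z) [-0.0499 -0.5053  0.2687] [ 0.5369 -0.2334  0.0519]
0.0505 F(bracket x,y,z) [-0.3813 -0.9112 -0.1884] [ 0.5369 -0.2335  0.0504]
0.0490 F(bracket x,y,z) [ 0.1394 -0.4235  0.9586] [ 0.5369 -0.2335  0.0489]
0.0475 F(bracket x,y,z) [-0.3055  0.1144 -1.003 ] [ 0.5369 -0.2335  0.0474]
0.0460 F(bracket x,y,z) [ 0.8658 -0.428   0.5879] [ 0.5374 -0.2336  0.0461]
0.0445 F(bracket x,y,z) [ 2.0044 -0.0549  0.2029] [ 0.5375 -0.2335  0.0446]
0.0430 F(bracket x,y,z) [ 1.4582 -0.3238  0.6845] [ 0.5375 -0.2335  0.0431]
0.0415 F(bracket x,y,z) [ 3.2411 -1.2717  0.7589] [ 0.5375 -0.2335  0.0416]
0.0400 F(bracket x,y,z) [2.9178 0.177  0.6668] [ 0.5375 -0.2335  0.0401]
0.0385 F(bracket x,y,z) [ 3.4488 -1.147   1.1988] [ 0.5374 -0.2335  0.0386]
0.0370 F(bracket x,y,z) [ 4.1404 -0.1708  1.8117] [ 0.5374 -0.2335  0.0371]
0.0355 F(bracket x,y,z) [ 4.1917 -0.0222  1.9469] [ 0.5374 -0.2335  0.0356]
0.0340 F(bracket x,y,z) [ 5.6046 -0.8284  1.2475] [ 0.5374 -0.2335  0.0339]
0.0325 F(bracket x,y,z) [3.747  0.4036 7.3502] [ 0.5374 -0.2335  0.0334]
contact
 t26.28 p [ 0.5374 -0.2335  0.0334] F [3.4995 0.9781 5.5075] w0.3803 g24.73
```

The roller is in the slots and on the floor at the expected height (.0334). I ease 1 mm to +x to take off the side push, release partly and then fully, retreat and check.

```bash
python3 - <<'E'
from g import *
robot.servo_line([.5384,-.2333,.034],v=.02);st("ease")
robot.command_gripper(.6);robot.command_gripper(1.0);robot.dwell(.3);st("open")
robot.servo_line([.5384,-.2333,.16],v=.12)
p=[.56,.12,.25];robot.reach(p,pick(p,np.pi/2)[1]);st("away")
fs=[robot.grab_frame(n) for n in("top","side")];P=[*BRK,.036]
for f in fs: print(np.round(proj(f,P)),blue(f,P,w=26))
cv2.imwrite("pics/e.png",np.hstack([crop(f["pixels"],np.round(proj(f,P)).astype(int),50,50,8) for f in fs]))
E
```

```text
ease t26.53 p [ 0.5375 -0.2333  0.0337] F [ 2.3605 -0.144  -0.3259] w0.3801 g24.76
open t28.19 p [ 0.5384 -0.2333  0.034 ] F [ 0.5736 -0.3308 -0.3198] w1.0018 g0.00
away t30.76 p [0.5601 0.1179 0.2497] F [-0.5649 -0.3839 -0.4073] w1.0040 g0.00
[396. 263.] (array([397.031 , 263.0302]), 256.2734375)
[330. 305.] (array([329.5833, 304.0559]), 295.9609375)
```

View pics/e.png

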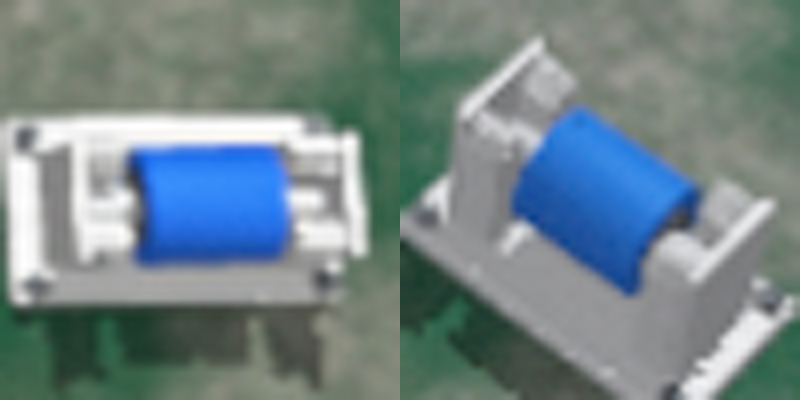

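The roller lies level with both axle ends down in the slots: drum at top (397,263) and side (330,304), within about 1 px of the expected seat. Handing in.

```bash
python3 -c "
from cell import robot
print(robot.job_done())"
```

```text
the job is handed in; nothing more can be done
None
```

I set the roller down centred in the vee rest, took it again across the drum, and lowered it gently into the bracket; both axle ends look home in their slots. The job is handed in at about 31 s; no verdict came back.

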